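# Load a plug-in module under the spring flap of a bench test dock

### The arm

A 6-joint arm with a two-finger parallel gripper is mounted at the origin on the work surface. World frame = base frame: x ahead of the robot, y to its left, z up, the work surface at z = 0. Lengths are in mm, angles in degrees, forces in N, time in s.
With the tool pointing down it reaches from about 350 to 925 mm from the base axis. Payload 6.4 kg.
Tool frame: the origin (TCP) lies midway between the tips of the shut fingers; the grasp point (between the pads) lies 19 mm behind it; z points along the fingers, y is the direction in which the jaws open and shut (so a half turn about z gives the same grasp; the last joint's range is limited). The gripper opens to 85 mm and grips with 20 to 120 N. Pads are 22 mm wide; open, the fingers measure 114 mm over their backs; the gripper's body (76 mm by 85 mm) begins 54 mm behind the grasp point. The pads swing forward as they close: fully open they stand 13 mm farther back than shut.
Start: joints at [56.545, 14.043, 89.255, -0, 76.702, -9.975], TCP at [258.975, 596.193, 231.29] pointing down, gripper open.
Joint ranges: [-179.41, 179.41], [-58.25, 129.5], [7.25, 145.43], [-54.29, 234.29], [11.92, 165.04], [-157.13, 157.13]. Speed limits (degrees/s): [147.25, 147.25, 180, 180, 180, 180].

### API

Orientations are given as a 3x3 rotation matrix whose columns are the frame's x, y, z axes.
In Python, from station import arm gives the robot as it stands.
- The arm moves only by the tool send_rows, never from a script. Its argument "plan" is a list of rows, each an object of numbers: "dx", "dy", "dz": the shift along the world's x, y, z in mm; "yaw": the turn about the world's z in degrees; "hand": the finger opening in mm, from 0 to 85.4. A call has 1 to 10 rows; each row is the pose to reach, as a shift and turn from the pose commanded when the call began; what a row does not reach only later rows make up. A row lasts 1/12 s, in which the tool goes at most 41.7 mm and 7.16 degrees, less where a joint would pass 70% of its speed; a pose out of reach is approached as far as the arm can. A call with a gripper value outside its range is refused whole. The fingers move at their own pace and stop on an object; "newtons" is the grip in N (left out, the last holds). Time passes only in rows, so rows that repeat a pose let the fingers close. It gives the time, the measured TCP pose, the force and the opening at its end, in the units of the state.
- arm.get_state(): the state, without advancing time (a new reading comes with each control period).
- arm.get_image(name): name is "scene" or "top"; returns the picture (480x640x3 uint8, red, green, blue); there is no depth.
- arm.get_calibration(name): a dict with "mtx" (3x3 intrinsics, pixels), "view" (4x4, takes a point from world to camera coordinates). Camera axes: x right, y up, looking along -z (the intrinsics and any distortion apply to the point x, -y, -z); pixel columns grow to the right and rows downward; lengths in mm; the calibration is good to about 2 mm. A picture is of the moment at which its call begins. get_calibration takes no time and is no camera call.
- arm.sign_off(): hands the job in, once; it reports no verdict.
The state is a dict: "t": time; "joints": joint angles; "joint_velocities": joint speeds; "joint_efforts": joint torques, N m; "tcp_pos": TCP position; "tcp_rot": TCP orientation; "force": force on the tool from outside, world axes, zero at the start; "wrist_torque": the same for the moment, N m; "gripper_width": opening from 0.0 (shut) to 1.0 (fully open).
Only numpy, scipy, OpenCV 4.12 (cv2) and the standard library are available. Lean on these libraries where they do the work, as an engineer would, in place of code of your own. Each camera call takes 0.05 s, during which the arm holds its last target.

### The job

Load the plug-in module into the test dock: with one fingertip press the long bar down so that the spring-closed flap swings up, and while you hold it there push the module's upright panel with the other fingertip, sliding the module under the flap until it is fully home against the end of the bay. Then let go, so that the flap springs shut into the module's notch and locks it. Do not lift, carry or tip the module, and leave the things standing around alone.

Things in the scene. Friction and masses are not known exactly. Their poses are not given: they have to be found in the camera images.
- dock: Grey test dock fixed on the bench: deck plate 250 x 190 mm (x -172 to +78, y -105 to +85), top 6 mm above the bench. Origin on the bench under the lane's centre line, at the robot-side edge of the flap; +x is the way in (module travel), +y the press bar's side, z up. The lane runs along y = 0 between rails 48 apart, 10 high (x -166 to +24), open above and at the robot's end.
- bay_end (a point): Middle of the bay's end wall (inner face, dock x = +66), 13 mm above the deck; the home module's nose touches it. The black bay (dock x 24 to 76) is roofed, 42 mm high above the deck.
- dock_home (a point): Point on the deck in the lane (dock x = -12, y = 0, 6 mm above the bench) where the module's origin lies when it is fully home.
- flap (a joint): Hinge of flap and press bar, one rigid steel rocker on a rod along the dock's x. 0 = shut, 0.61 = level, 0.70 = fully open (stop), rad. The module's nose passes under the flap above about 0.4. A spring always closes it (2 to 7 N at mid-width of the bar) and it snaps shut when let go.
- flap_hinge (a point): On the hinge rod's axis (dock x = 0, y = +34, 46 mm above the bench). The rod, 5 mm thick, runs dock x -169 to +27 between pillars 52 mm high, 10 wide, 6 thick at x = -168 and +26.
- flap_edge (a point): Middle of the flap's free edge. The flap is a strip 4 thick, 20 mm long in x (dock 0 to 20), reaching 52 mm from the rod across the lane (-y side); shut, it slopes 35 deg down to about 16 mm above the bench and blocks the module's nose.
- bar_mid (a point): Middle of the upper face of the press bar: flat steel, 185 long (dock x -165 to +20), pressing face 28 wide, 8 to 36 mm from the rod on its +y side (dock y 42 to 70 when level). Shut it slopes up 35 deg away from the lane, this point 60 mm above the bench; level, 48 mm. It can be pressed anywhere along its length, and a fingertip can slide along it while pressing.
- module: Loose aluminium module, 78 long, 44 wide, 0.25 to 0.5 kg, on the deck in the lane, 78 to 118 mm short of home. Origin: bottom middle of the outer (robot-side) face of its panel; x = way in. Panel 6 thick, 44 wide, 64 high (push its outer face; a tip holding the bar level is 42 mm above the deck, still on it); then a notch, 8 high (x 6 to 38); then the nose, 26 high (x 38 to 78).
- module_nose (a point): Middle of the module's front (far) face, 78 mm ahead of its origin, 13 mm up. With the module home the flap drops into the notch with 6 mm to spare before and behind it.
- jar: Bystander: small jar with a white screw cap, 40 diameter, 50 high, stands on the deck at the -y side of the lane. Origin under its centre.
- knobcap: Bystander: black knob, 26 diameter, 16 high, on the deck at the -y side of the lane. Origin under its centre.
- camera: Bystander: small grey camera on a round foot, about 100 x 70, 65 high, on the bench at the dock's +y side. Origin under its foot.
- driver: Bystander: screwdriver 160 mm long, on the bench at the dock's +y side.
- mug: Bystander: white mug, 76 diameter, 85 high, on the bench at the dock's -y side. Origin under its centre.
- carton: Bystander: cardboard carton 100 x 70 x 35, on the bench at the dock's -y side. Origin under its centre.
Things that resemble listed ones, but are neither listed nor needed, are in the scene too. What is shaped like the module but orange or turquoise is not meant.

How it is judged:
By the outcome, as a careful person would: the job done as asked, in the order asked, and still so for the second after the job is handed in, with the robot touching nothing.
It also fails if it takes over 42 s, if anything falls off the work surface, if the arm or the gripper's body presses on something with over 40 N, if the wrist force passes 120 N, or if a joint passes its speed limit or range.

## Working session

There is one attempt and no reset: what is moved stays moved. The work goes in short steps, Python scripts to look and compute and a tool call to move; the robot and the scene stay as the last step left them, time stands still between calls to the robot, and variables do not carry over. Pictures are saved under pics/ and viewed, and the job is handed in when it is done.

Besides the shell and the picture viewer there is one more tool, called after "Emit:" by a JSON object that holds its "method" and its "body". send_rows: Moves the arm, as the interface text tells. Its arguments: {"type":"object","properties":{"plan":{"type":"array"},"newtons":{"type":"number"}},"required":["plan"]}

```bash
ls; mkdir -p pics
python3 - <<'E'
from station import arm
import cv2,numpy as np
s=arm.get_state();print({k:s[k] for k in('t','tcp_pos','tcp_rot','force','gripper_width')})
for n in('scene','top'):
    im=arm.get_image(n);cv2.imwrite(f'pics/{n}0.png',im[:,:,::-1]);c=arm.get_calibration(n);print(n,c)
E
```

```text
pics
{'t': 0.0, 'tcp_pos': array([258.63619937, 595.70876521, 230.14435148]), 'tcp_rot': array([[-9.17222167e-01,  3.98374515e-01, -1.11445583e-03],
       [ 3.98375906e-01,  9.17220763e-01, -1.64604076e-03],
       [ 3.66461333e-04, -1.95375742e-03, -9.99998024e-01]]), 'force': array([-0.50029284,  0.21953261, -0.09628286]), 'gripper_width': 1.0021089437785675}
scene {'mtx': array([[457.33251124,   0.        , 316.15158815],
       [  0.        , 457.33251124, 238.08695566],
       [  0.        ,   0.        ,   1.        ]]), 'view': array([[ 4.14702039e-01,  9.09866561e-01, -1.28475856e-02,
        -2.53573876e+02],
       [-6.29122855e-01,  2.96887394e-01,  7.18374769e-01,
         2.92374059e+02],
       [ 6.57439467e-01, -2.89828772e-01,  6.95537656e-01,
        -1.19038509e+03],
       [ 0.00000000e+00,  0.00000000e+00,  0.00000000e+00,
         1.00000000e+00]])}
top {'mtx': array([[480.18468513,   0.        , 309.64982728],
       [  0.        , 480.18468513, 247.45061663],
       [  0.        ,   0.        ,   1.        ]]), 'view': array([[-2.75859877e-02, -9.99619140e-01,  7.67004837e-04,
         6.66895468e+01],
       [ 9.91350644e-01, -2.72593023e-02,  1.28377686e-01,
        -5.13521732e+02],
       [-1.28307884e-01,  4.30179601e-03,  9.91725053e-01,
        -1.04351063e+03],
       [ 0.00000000e+00,  0.00000000e+00,  0.00000000e+00,
         1.00000000e+00]])}
```

View pics/scene0.png

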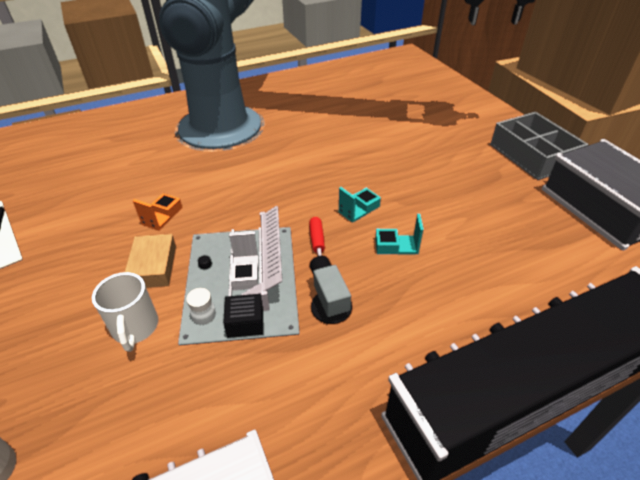

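View pics/top0.png

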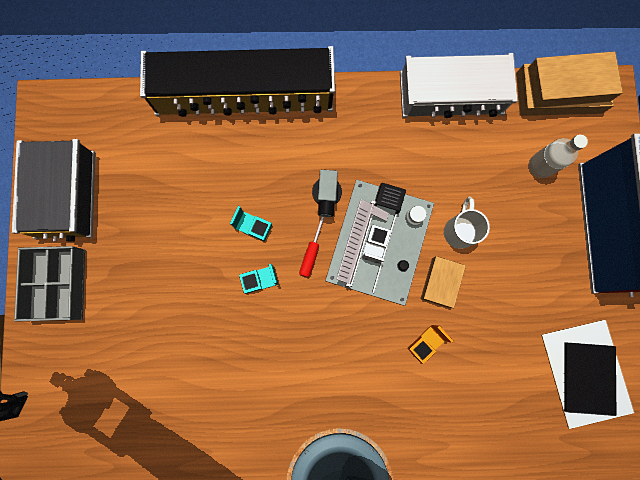

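Both pictures show the dock: in scene around (240,285), in top around (380,240). Next come enlarged crops.

Run:
```python
import cv2
a=cv2.imread('pics/scene0.png')[195:355,120:360];cv2.imwrite('pics/sc_crop.png',cv2.resize(a,None,fx=3.3,fy=3.3,interpolation=cv2.INTER_CUBIC))
a=cv2.imread('pics/top0.png')[165:315,300:500];cv2.imwrite('pics/top_crop.png',cv2.resize(a,None,fx=4,fy=4,interpolation=cv2.INTER_CUBIC))
```

```text
(no output)
```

View pics/sc_crop.png

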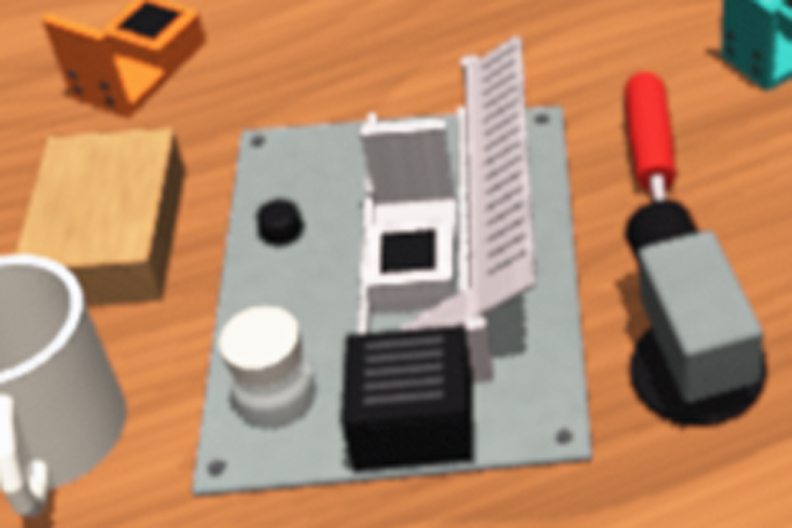

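View pics/top_crop.png

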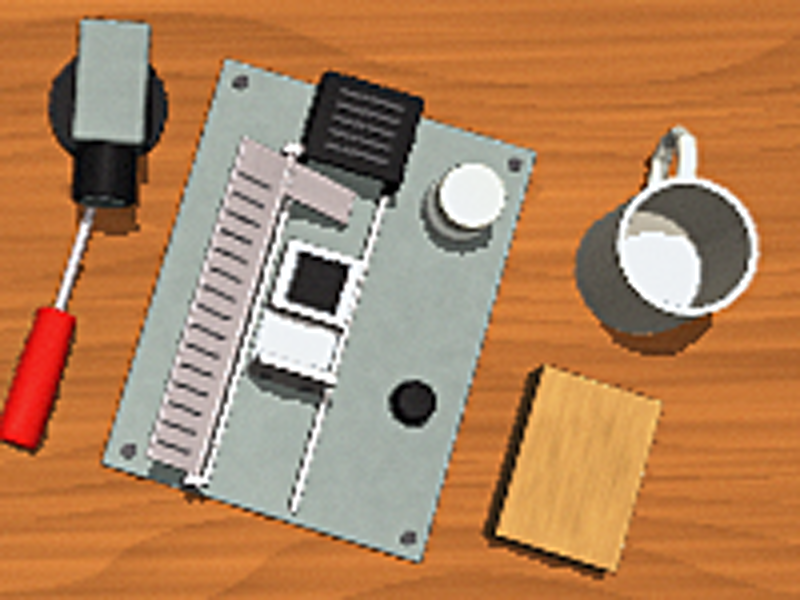

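The white and silver module sits in the lane. In the top view its nose (black square) is at about (380,235) and its panel at about (374,251). In the scene view the nose is at about (243,270) and the panel at about (244,241). Things that could be mistaken for it:
- orange look-alike: top (430,343)
- turquoise look-alikes: top (251,224) and (258,279)

I choose the white one in the lane. Next I fit the dock pose from the deck corners.

```bash
cat > h.py <<'E'
import numpy as np,cv2,pickle,os
from station import arm
C={n:arm.get_calibration(n) for n in('scene','top')}
def ray(n,px):
    c=C[n];V=c['view'];R=V[:3,:3];o=-R.T@V[:3,3]
    p=np.linalg.inv(c['mtx'])@[px[0],px[1],1];return o,R.T@np.array([p[0],-p[1],-p[2]])
def onz(n,px,z):
    o,d=ray(n,px);return o+d*(z-o[2])/d[2]
def proj(n,P):
    c=C[n];q=c['view'][:3,:3]@P+c['view'][:3,3];u=c['mtx']@[q[0],-q[1],-q[2]];return u[:2]/u[2]
def tri(a,b):
    (o1,d1),(o2,d2)=ray('top',a),ray('scene',b)
    A=np.c_[d1,-d2];s=np.linalg.lstsq(A,o2-o1,rcond=None)[0];p,q=o1+s[0]*d1,o2+s[1]*d2
    return (p+q)/2,np.linalg.norm(p-q)
E
python3 - <<'E'
from h import *
t=(np.array([(224,60),(536,152),(421,562),(104,465)])+.5)/4+[300,165]-.5
s=(np.array([(591,459),(193,493),(243,130),(563,107)])+.5)/3.3+[120,195]-.5
M=np.array([(78,85),(78,-105),(-172,-105),(-172,85)],float)
for n,pp in(('top',t),('scene',s)):
    g=cv2.cvtColor(cv2.imread(f'pics/{n}0.png'),cv2.COLOR_BGR2GRAY)
    P=np.array([onz(n,p,6)[:2] for p in pp]);print(n,P.round(1),[np.linalg.norm(P[i]-P[(i+1)%4]).round(1) for i in range(4)])
    mc,pc=M.mean(0),P.mean(0);U,S,Vt=np.linalg.svd((M-mc).T@(P-pc));R=(Vt.T@U.T)
    T=pc-R@mc;print('yaw',np.degrees(np.arctan2(R[1,0],R[0,0])),'T',T,'res',(P-(M@R.T+T)).round(1).tolist())
for i in range(4):
    p,e=tri(t[i],s[i]);print('tri',p.round(1),round(e,1))
# module points top: panel outer top edge corners
for nm,a,b in(('panel top corner -y',(345,325),(362,122)),('+y',(266,313),(446,122)),('noseback-y',(350,316),(363,208)),):
    a=(np.array(a)+.5)/4+[300,165]-.5;b=(np.array(b)+.5)/3.3+[120,195]-.5
    print(nm,tri(a,b))
E
python3 - <<'E'
import cv2
a=cv2.imread('pics/top0.png')[215:270,350:405];cv2.imwrite('pics/m_top.png',cv2.resize(a,None,fx=10,fy=10,interpolation=cv2.INTER_NEAREST))
a=cv2.imread('pics/scene0.png')[220:300,215:290];cv2.imwrite('pics/m_sc.png',cv2.resize(a,None,fx=7,fy=7,interpolation=cv2.INTER_NEAREST))
E
```

```text
top [[ 675.8  -59.6]
 [ 615.9 -238.9]
 [ 381.1 -159.5]
 [ 440.9   18.1]] [np.float64(189.0), np.float64(247.9), np.float64(187.4), np.float64(247.4)]
yaw -18.52087589689997 T [ 576.17607845 -115.42382552] res [[-1.3, -0.0], [-0.9, 0.8], [1.4, 0.9], [0.8, -1.7]]
scene [[ 681.7  -62.1]
 [ 620.  -239.1]
 [ 384.3 -158.5]
 [ 446.4   19.4]] [np.float64(187.5), np.float64(249.1), np.float64(188.4), np.float64(249.0)]
yaw -19.073703775618554 T [ 580.78287766 -115.94979654] res [[-0.6, -0.9], [-0.2, 1.6], [0.4, 0.5], [0.4, -1.2]]
tri [ 6.776e+02 -6.040e+01 -5.000e-01] 0.2
tri [ 616.8 -239.7    1.9] 0.7
tri [ 381.3 -159.1    3.7] 1.7
tri [441.7  19.4   2. ] 3.1
panel top corner -y (array([ 505.87162379, -108.55504545,   95.85471988]), np.float64(0.7825194520677102))
+y (array([514.62278437, -68.11148467,  87.04352742]), np.float64(0.5534933417571438))
noseback-y (array([ 517.02459144, -118.96471047,   48.29352748]), np.float64(0.08074614765549755))
```

View pics/m_top.png

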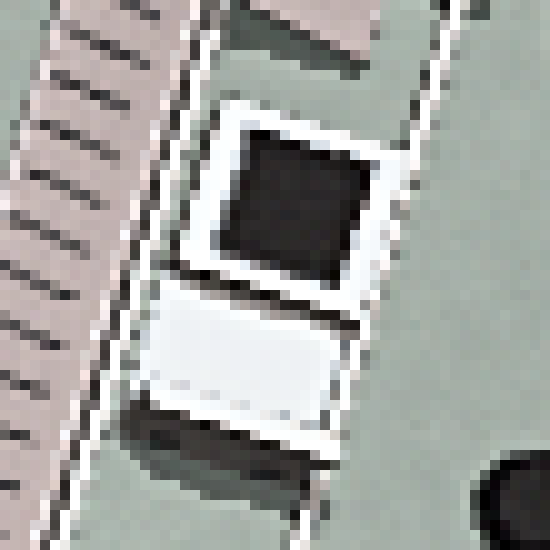

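View pics/m_sc.png

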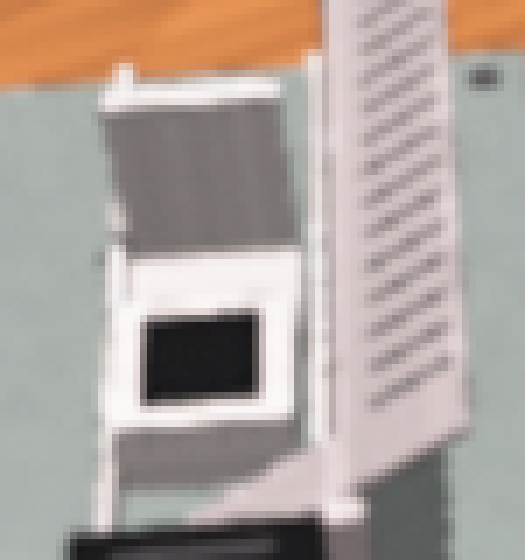

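The crops show that the panel's top is the lower white band in the top view, with outer edge (363.0,255.0)–(384.0,261.5). The dark strip below it is the shaded outer face. In the scene view the outer top edge runs from about (230,232.5) to (255,231.5).

Run:
```python
from h import *
yaw=np.radians(-18.8);T=np.array([578.5,-115.7]);R=np.array([[np.cos(yaw),-np.sin(yaw)],[np.sin(yaw),np.cos(yaw)]])
D=lambda P:np.r_[R.T@(P[:2]-T),P[2:]].round(1)
tp=lambda x,y:(350+(x+.5)/10-.5,215+(y+.5)/10-.5); sp=lambda x,y:(215+(x+.5)/7-.5,220+(y+.5)/7-.5)
for nm,a,b in(('panel outer top +y',tp(130,398),sp(279,80)),('-y',tp(338,467),sp(104,90)),
 ('nose top front +y',tp(226,102),sp(293,415)),('nose top front -y',tp(410,152),sp(108,425)),
 ('nose top back -y',tp(360,322),sp(125,256)),('nose top back+y',tp(180,265),sp(298,247))):
    p,e=tri(a,b);h=70 if 'panel' in nm else 32
    print(nm,'tri',p.round(1),round(e,1),'dock',D(p),'top@h',D(onz('top',a,h)),'sc@h',D(onz('scene',b,h)))
bar=[((150,460),(516,38)),((245,137),(533,285)),((195,472),(470,60)),((290,165),(470,312))]
for a,b in bar:
    a=(np.array(a)+.5)/4+[300,165]-.5;b=(np.array(b)+.5)/3.3+[120,195]-.5
    p,e=tri(a,b);print('bar',p.round(1),round(e,1),D(p))
```

```text
panel outer top +y tri [492.2 -62.5  67.3] 2.1 dock [-98.8  22.6  67.3] top@h [-99.3  23.8  70. ] sc@h [-95.9  21.8  70. ]
-y tri [ 476.5 -105.    67.4] 1.5 dock [-100.   -22.8   67.4] top@h [-95.  -27.8  32. ] sc@h [-138.5  -28.5   32. ]
nose top front +y tri [564.  -89.9  28. ] 1.4 dock [-22.   19.8  28. ] top@h [-22.9  19.4  32. ] sc@h [-18.5  20.9  32. ]
nose top front -y tri [ 550.7 -131.1   30.8] 0.1 dock [-21.3 -23.6  30.8] top@h [-21.6 -23.5  32. ] sc@h [-20.2 -23.3  32. ]
nose top back -y tri [ 511.  -114.4   44.3] 3.1 dock [-64.3 -20.5  44.3] top@h [-62.1 -23.4  32. ] sc@h [-76.2 -21.   32. ]
nose top back+y tri [525.2 -74.7  43.3] 3.9 dock [-63.6  21.6  43.3] top@h [-61.6  18.8  32. ] sc@h [-74.5  22.5  32. ]
bar [439.8  -4.2  63. ] 1.3 [-167.3   60.9   63. ]
bar [616.2 -62.7  64.1] 1.2 [18.6 62.3 64.1]
bar [433.1 -29.9  50.9] 0.1 [-165.3   34.4   50.9]
bar [603.6 -90.7  44.7] 1.3 [15.7 31.7 44.7]
```

Results:
- The module's panel face is at dock x ≈ -99 and its nose at about -21.5, a 78 mm difference as expected. Panel height comes out at 67 mm, against 70 mm from the text.
- Dock origin is about (578.5, -115.7) mm, yaw -18.8°.

Next, the approach pose: finger centre at dock x = -120, y = 28, opening 45.

```bash
cat >> h.py <<'E'
yaw=np.radians(-18.8);T=np.array([578.5,-115.7]);R=np.array([[np.cos(yaw),-np.sin(yaw)],[np.sin(yaw),np.cos(yaw)]])
D=lambda P:np.r_[R.T@(np.asarray(P)[:2]-T),P[2:]].round(1)
W=lambda x,y:R@[x,y]+T
E
python3 - <<'E'
from h import *
print(W(-120,28),W(-120,28)-[258.975,596.193], R)
E
```

```text
[473.92552825 -50.52193729] [ 214.95052825 -646.71493729] [[ 0.94664926  0.3222657 ]
 [-0.3222657   0.94664926]]
```

Emit:
{"method": "send_rows", "body": {"plan": [{"dx":107,"dy":-323,"dz":0,"yaw":4.7,"hand":45},{"dx":107,"dy":-323,"dz":0,"yaw":4.7,"hand":45},{"dx":107,"dy":-323,"dz":0,"yaw":4.7,"hand":45},{"dx":107,"dy":-323,"dz":0,"yaw":4.7,"hand":45},{"dx":107,"dy":-323,"dz":0,"yaw":4.7,"hand":45},{"dx":107,"dy":-323,"dz":0,"yaw":4.7,"hand":45},{"dx":107,"dy":-323,"dz":0,"yaw":4.7,"hand":45},{"dx":107,"dy":-323,"dz":0,"yaw":4.7,"hand":45},{"dx":107,"dy":-323,"dz":0,"yaw":4.7,"hand":45},{"dx":107,"dy":-323,"dz":0,"yaw":4.7,"hand":45}]}}

```text
t: 0.93
tcp_pos: [366.5, 271.3, 231.1]
tcp_rot: [[-0.945, 0.326, -0.0], [0.326, 0.945, -0.0], [0.0, -0.0, -1.0]]
force: [-0.4, 0.3, 0.7]
gripper_width: 0.525
```

Emit:
{"method": "send_rows", "body": {"plan": [{"dx":108,"dy":-324,"dz":0,"hand":45},{"dx":108,"dy":-324,"dz":0,"hand":45},{"dx":108,"dy":-324,"dz":0,"hand":45},{"dx":108,"dy":-324,"dz":0,"hand":45},{"dx":108,"dy":-324,"dz":0,"hand":45},{"dx":108,"dy":-324,"dz":0,"hand":45},{"dx":108,"dy":-324,"dz":0,"hand":45},{"dx":108,"dy":-324,"dz":0,"hand":45},{"dx":108,"dy":-324,"dz":0,"hand":45},{"dx":108,"dy":-324,"dz":0,"hand":45}]}}

```text
validation failed for argument at $.pl...
```

Emit:
{"method": "send_rows", "body": {"plan": [{"dx":0,"dy":0,"dz":-35,"hand":45},{"dx":0,"dy":0,"dz":-70,"hand":45},{"dx":0,"dy":0,"dz":-100,"hand":45},{"dx":0,"dy":0,"dz":-126,"hand":45},{"dx":0,"dy":0,"dz":-126,"hand":45},{"dx":0,"dy":0,"dz":-126,"hand":45}]}}

```text
validation failed for argument at $.pl...
```

Run:
```python
from h import *
s=arm.get_state();print(s['t'],s['tcp_pos'],D(s['tcp_pos']),s['tcp_rot'].round(3),s['force'],s['gripper_width'])
for n in('scene','top'):
    cv2.imwrite(f'pics/{n}1.png',arm.get_image(n)[:,:,::-1])
a=cv2.imread('pics/scene1.png')[150:350,140:340];cv2.imwrite('pics/s1.png',cv2.resize(a,None,fx=3,fy=3,interpolation=cv2.INTER_CUBIC))
a=cv2.imread('pics/top1.png')[165:315,300:500];cv2.imwrite('pics/t1.png',cv2.resize(a,None,fx=4,fy=4,interpolation=cv2.INTER_CUBIC))
```

```text
0.9333 [366.54699717 271.26256196 231.07298262] [-325.3  298.   231.1] [[-0.945  0.326 -0.   ]
 [ 0.326  0.945 -0.   ]
 [ 0.    -0.    -1.   ]] [-0.43425429  0.26540245  0.68396081] 0.5249518479466433
```

View pics/s1.png

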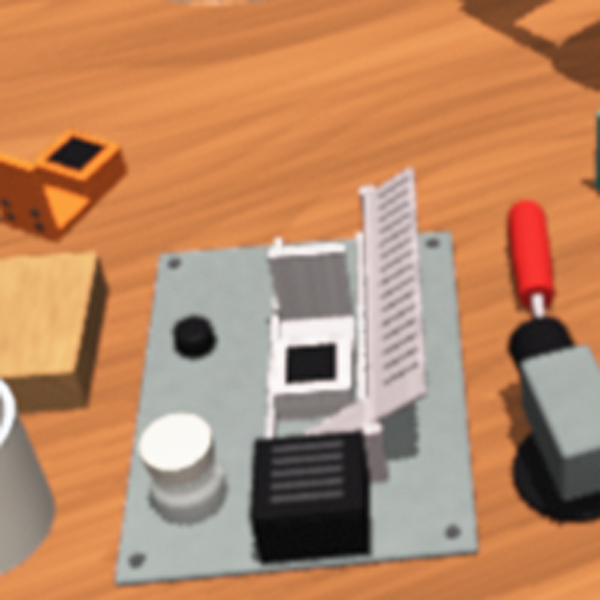

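View pics/t1.png

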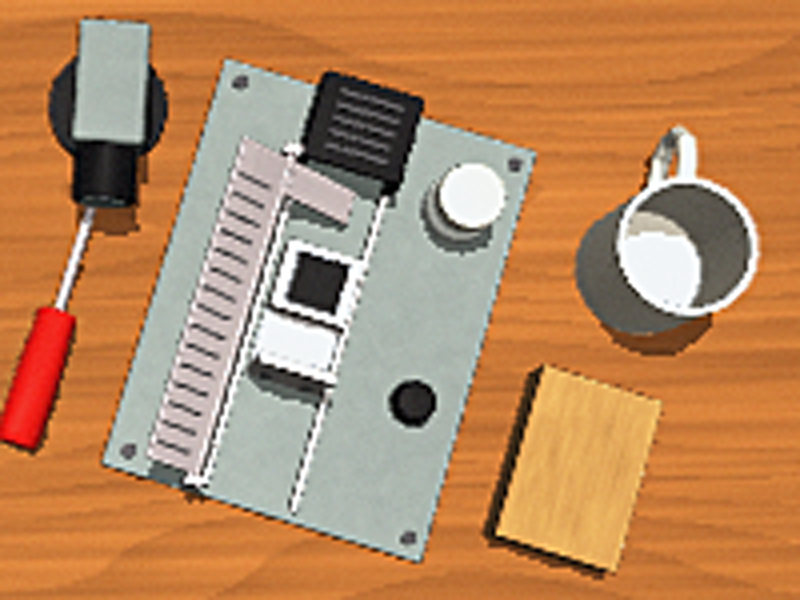

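The first move went through. The other two were refused because a row needs every field, so I'm resending them with yaw.

Emit:
{"method": "send_rows", "body": {"plan": [{"dx":108,"dy":-324,"dz":0,"yaw":0,"hand":45},{"dx":108,"dy":-324,"dz":0,"yaw":0,"hand":45},{"dx":108,"dy":-324,"dz":0,"yaw":0,"hand":45},{"dx":108,"dy":-324,"dz":0,"yaw":0,"hand":45},{"dx":108,"dy":-324,"dz":0,"yaw":0,"hand":45},{"dx":108,"dy":-324,"dz":0,"yaw":0,"hand":45},{"dx":108,"dy":-324,"dz":0,"yaw":0,"hand":45},{"dx":108,"dy":-324,"dz":0,"yaw":0,"hand":45},{"dx":108,"dy":-324,"dz":0,"yaw":0,"hand":45},{"dx":108,"dy":-324,"dz":0,"yaw":0,"hand":45}]}}

```text
t: 1.87
tcp_pos: [475.0, -51.5, 231.1]
tcp_rot: [[-0.946, 0.323, -0.001], [0.323, 0.946, 0.0], [0.001, 0.0, -1.0]]
force: [-0.3, 0.4, 0.3]
gripper_width: 0.525
```

Emit:
{"method": "send_rows", "body": {"plan": [{"dx":0,"dy":0,"dz":-35,"yaw":0,"hand":45},{"dx":0,"dy":0,"dz":-70,"yaw":0,"hand":45},{"dx":0,"dy":0,"dz":-100,"yaw":0,"hand":45},{"dx":0,"dy":0,"dz":-126,"yaw":0,"hand":45},{"dx":0,"dy":0,"dz":-126,"yaw":0,"hand":45},{"dx":0,"dy":0,"dz":-126,"yaw":0,"hand":45}]}}

```text
t: 2.37
tcp_pos: [473.0, -48.5, 104.3]
tcp_rot: [[-0.948, 0.319, -0.003], [0.319, 0.948, 0.002], [0.004, 0.0, -1.0]]
force: [0.7, -0.1, -0.0]
gripper_width: 0.527
```

```bash
cat > snap.py <<'E'
import sys
from h import *
k=sys.argv[1]
s=arm.get_state();print(s['t'],s['tcp_pos'].round(1),'dock',D(s['tcp_pos']),s['tcp_rot'][:,1].round(3),s['force'].round(1),s['gripper_width'])
for n in('scene','top'):
    cv2.imwrite(f'pics/{n}{k}.png',arm.get_image(n)[:,:,::-1])
a=cv2.imread(f'pics/scene{k}.png')[150:350,140:340];cv2.imwrite(f'pics/s{k}.png',cv2.resize(a,None,fx=3,fy=3,interpolation=cv2.INTER_CUBIC))
a=cv2.imread(f'pics/top{k}.png')[165:315,300:500];cv2.imwrite(f'pics/t{k}.png',cv2.resize(a,None,fx=4,fy=4,interpolation=cv2.INTER_CUBIC))
E
python3 snap.py 2
```

```text
2.3667 [473.  -48.5 104.3] dock [-121.5   29.7  104.3] [0.319 0.948 0.   ] [ 0.7 -0.1 -0. ] 0.5270666018267994
```

View pics/s2.png

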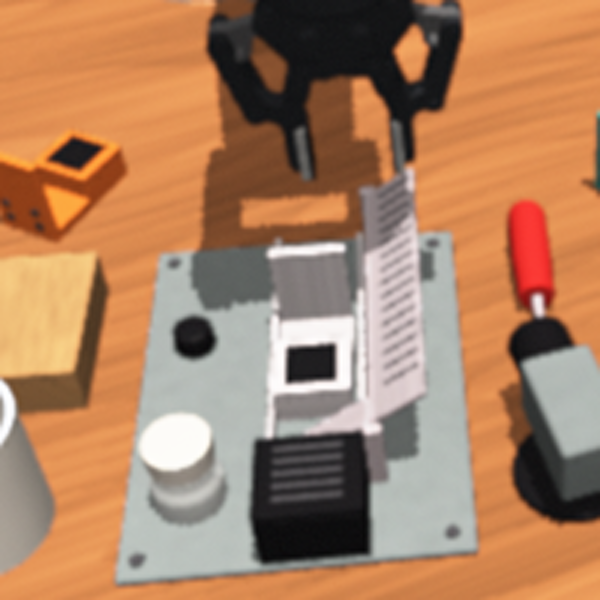

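View pics/t2.png

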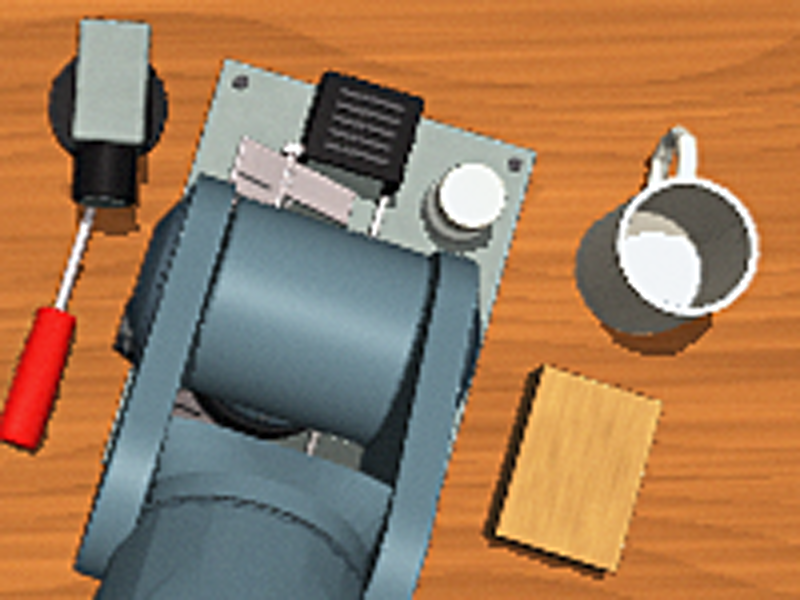

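The scene view shows the two fingertips at about (242,207) and (274,206). The top view is hidden by the arm. I'll check the fingertips' lateral position and height.

Run:
```python
from h import *
for p in((242.3,207.3),(274.3,206)):
    for z in(99,104): print(p,z,D(onz('scene',p,z)))
for y in(50.5,57,5.5,-2):
    for z in (99,104): print(y,z,proj('scene',np.r_[W(-110,y),z]).round(1))
```

```text
(242.3, 207.3) 99 [-127.8    3.8   99. ]
(242.3, 207.3) 104 [-121.7    4.6  104. ]
(274.3, 206) 99 [-124.9   59.6   99. ]
(274.3, 206) 104 [-118.9   59.8  104. ]
50.5 99 [269.3 211.9]
50.5 104 [269.  209.7]
57 99 [273.1 211.6]
57 104 [272.8 209.4]
5.5 99 [243.1 213.9]
5.5 104 [242.7 211.7]
-2 99 [238.7 214.2]
-2 104 [238.3 212. ]
```

Fingers sit at dock y ≈ 4 (panel) and ≈ 60 (bar). Now I descend and press gently.

Emit:
{"method": "send_rows", "body": {"plan": [{"dx":0,"dy":0,"dz":-15,"yaw":0,"hand":45},{"dx":0,"dy":0,"dz":-30,"yaw":0,"hand":45},{"dx":0,"dy":0,"dz":-37,"yaw":0,"hand":45},{"dx":0,"dy":0,"dz":-41,"yaw":0,"hand":45},{"dx":0,"dy":0,"dz":-44,"yaw":0,"hand":45},{"dx":0,"dy":0,"dz":-47,"yaw":0,"hand":45},{"dx":0,"dy":0,"dz":-50,"yaw":0,"hand":45},{"dx":0,"dy":0,"dz":-53,"yaw":0,"hand":45},{"dx":0,"dy":0,"dz":-55,"yaw":0,"hand":45},{"dx":0,"dy":0,"dz":-55,"yaw":0,"hand":45}]}}

```text
t: 3.3
tcp_pos: [475.4, -51.0, 51.3]
tcp_rot: [[-0.947, 0.322, 0.003], [0.322, 0.947, -0.0], [-0.003, 0.001, -1.0]]
force: [1.1, 1.4, 5.1]
gripper_width: 0.527
```

```bash
python3 snap.py 3
```

```text
3.3 [475.4 -51.   51.3] dock [-118.4   28.1   51.3] [0.322 0.947 0.001] [1.1 1.4 5.1] 0.5265086138925796
```

View pics/s3.png

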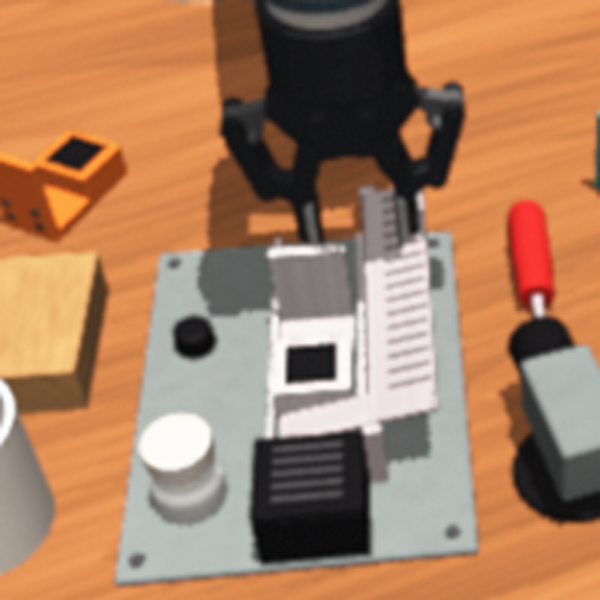

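```bash
cat >> h.py <<'E'
def bar(al,x=20):
    return proj('scene',np.r_[W(x,34+36*np.cos(al)-2*np.sin(al)),46+36*np.sin(al)+2*np.cos(al)])
E
python3 - <<'E'
from h import *
for f in(0,.1,.2,.3,.4,.5,.61,.7): print(f,bar(.61-f).round(1), (3*(bar(.61-f)-[140,150])).round(0))
E
```

```text
0 [280.7 280. ] [422. 390.]
0.1 [282.1 281.1] [426. 393.]
0.2 [283.3 282.3] [430. 397.]
0.3 [284.4 283.6] [433. 401.]
0.4 [285.2 284.9] [436. 405.]
0.5 [285.8 286.3] [438. 409.]
0.61 [286.3 287.9] [439. 414.]
0.7 [286.4 289.1] [439. 417.]
```

The bar edge at crop (437,408) puts the flap at about 0.37 rad. I'll press 5 mm further.

Emit:
{"method": "send_rows", "body": {"plan": [{"dx":0,"dy":0,"dz":-2,"yaw":0,"hand":45},{"dx":0,"dy":0,"dz":-4,"yaw":0,"hand":45},{"dx":0,"dy":0,"dz":-5,"yaw":0,"hand":45},{"dx":0,"dy":0,"dz":-5,"yaw":0,"hand":45}]}}

```text
t: 3.73
tcp_pos: [475.6, -50.6, 46.5]
tcp_rot: [[-0.947, 0.323, 0.004], [0.323, 0.947, 0.001], [-0.003, 0.002, -1.0]]
force: [1.3, 4.5, 5.8]
gripper_width: 0.527
```

```bash
python3 snap.py 4
```

```text
3.7333 [475.6 -50.6  46.5] dock [-118.4   28.4   46.5] [0.323 0.947 0.002] [1.3 4.5 5.8] 0.5274743591338036
```

View pics/s4.png

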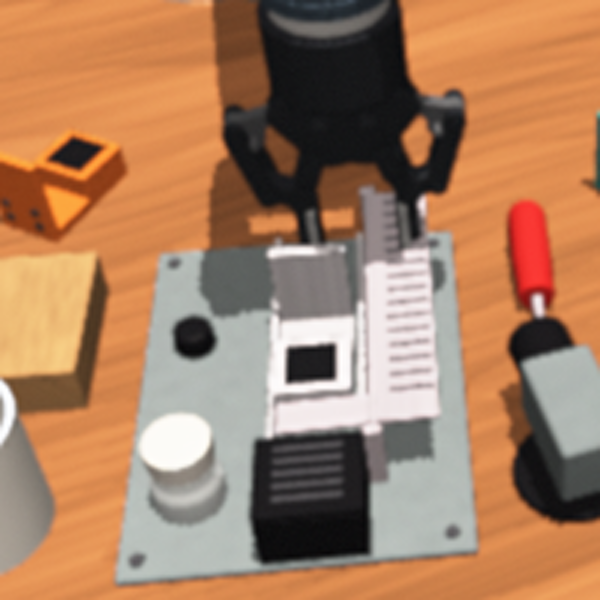

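The edge at (440,415) puts the flap at about 0.57 rad, so it is open. Now I push along dock +x (0.947, -0.322), 50 mm first.

Emit:
{"method": "send_rows", "body": {"plan": [{"dx":3.8,"dy":-1.3,"dz":0,"yaw":0,"hand":45},{"dx":7.6,"dy":-2.6,"dz":0,"yaw":0,"hand":45},{"dx":11.4,"dy":-3.9,"dz":0,"yaw":0,"hand":45},{"dx":16.1,"dy":-5.5,"dz":0,"yaw":0,"hand":45},{"dx":20.8,"dy":-7.1,"dz":0,"yaw":0,"hand":45},{"dx":26.5,"dy":-9.0,"dz":0,"yaw":0,"hand":45},{"dx":32.2,"dy":-11.0,"dz":0,"yaw":0,"hand":45},{"dx":37.9,"dy":-12.9,"dz":0,"yaw":0,"hand":45},{"dx":43.5,"dy":-14.8,"dz":0,"yaw":0,"hand":45},{"dx":47.3,"dy":-16.1,"dz":0,"yaw":0,"hand":45}]}}

```text
t: 4.67
tcp_pos: [519.6, -66.2, 45.1]
tcp_rot: [[-0.947, 0.321, -0.006], [0.321, 0.947, 0.002], [0.006, -0.0, -1.0]]
force: [-7.9, 3.4, 7.8]
gripper_width: 0.527
```

```bash
python3 snap.py 5
```

```text
4.6667 [519.6 -66.2  45.1] dock [-71.7  27.9  45.1] [ 0.321  0.947 -0.   ] [-7.9  3.4  7.8] 0.5272260262560403
```

View pics/s5.png

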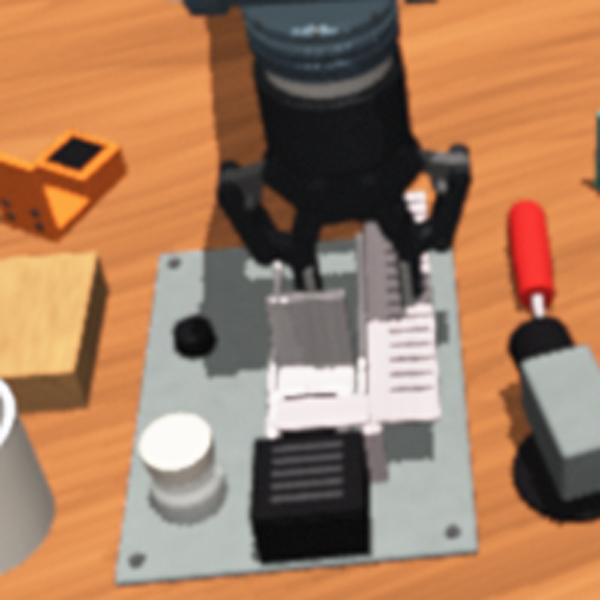

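The nose is now under the raised flap and the panel is upright. I'll push another 36 mm.

Emit:
{"method": "send_rows", "body": {"plan": [{"dx":3.8,"dy":-1.3,"dz":0,"yaw":0,"hand":45},{"dx":7.6,"dy":-2.6,"dz":0,"yaw":0,"hand":45},{"dx":11.4,"dy":-3.9,"dz":0,"yaw":0,"hand":45},{"dx":15.1,"dy":-5.2,"dz":0,"yaw":0,"hand":45},{"dx":18.9,"dy":-6.4,"dz":0,"yaw":0,"hand":45},{"dx":22.7,"dy":-7.7,"dz":0,"yaw":0,"hand":45},{"dx":26.5,"dy":-9.0,"dz":0,"yaw":0,"hand":45},{"dx":30.3,"dy":-10.3,"dz":0,"yaw":0,"hand":45},{"dx":32.2,"dy":-11.0,"dz":0,"yaw":0,"hand":45},{"dx":34.1,"dy":-11.6,"dz":0,"yaw":0,"hand":45}]}}

```text
t: 5.6
tcp_pos: [553.6, -77.7, 45.1]
tcp_rot: [[-0.947, 0.321, -0.006], [0.321, 0.947, 0.002], [0.006, -0.0, -1.0]]
force: [-7.4, 3.1, 8.3]
gripper_width: 0.526
```

```bash
python3 snap.py 6
```

```text
5.6 [553.6 -77.7  45.1] dock [-35.8  27.9  45.1] [ 0.321  0.947 -0.   ] [-7.4  3.1  8.3] 0.5263911594457715
```

View pics/s6.png

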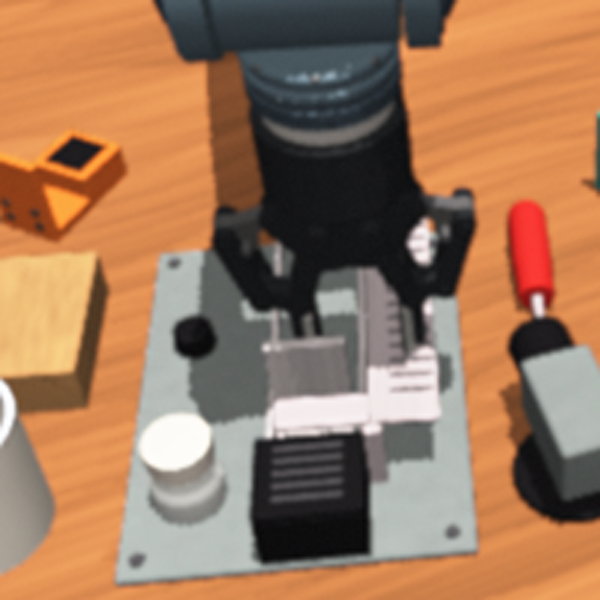

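About 13 mm remain. I'll creep 8 mm, then go in finer steps watching the force, whose baseline along the push is about 8 N.

Emit:
{"method": "send_rows", "body": {"plan": [{"dx":1.9,"dy":-0.6,"dz":0,"yaw":0,"hand":45},{"dx":3.8,"dy":-1.3,"dz":0,"yaw":0,"hand":45},{"dx":5.7,"dy":-1.9,"dz":0,"yaw":0,"hand":45},{"dx":7.6,"dy":-2.6,"dz":0,"yaw":0,"hand":45}]}}

```text
t: 6.03
tcp_pos: [561.1, -80.2, 45.1]
tcp_rot: [[-0.947, 0.321, -0.006], [0.321, 0.947, 0.002], [0.006, 0.0, -1.0]]
force: [-7.5, 2.7, 8.1]
gripper_width: 0.524
```

Emit:
{"method": "send_rows", "body": {"plan": [{"dx":0.9,"dy":-0.3,"dz":0,"yaw":0,"hand":45},{"dx":1.9,"dy":-0.6,"dz":0,"yaw":0,"hand":45}]}}

```text
t: 6.2
tcp_pos: [563.0, -80.9, 45.2]
tcp_rot: [[-0.947, 0.321, -0.006], [0.321, 0.947, 0.002], [0.006, -0.0, -1.0]]
force: [-8.0, 3.5, 7.4]
gripper_width: 0.526
```

Emit:
{"method": "send_rows", "body": {"plan": [{"dx":0.9,"dy":-0.3,"dz":0,"yaw":0,"hand":45}]}}

```text
t: 6.28
tcp_pos: [563.8, -81.2, 45.1]
tcp_rot: [[-0.947, 0.321, -0.006], [0.321, 0.947, 0.002], [0.006, -0.0, -1.0]]
force: [-6.8, 3.1, 7.9]
gripper_width: 0.524
```

Emit:
{"method": "send_rows", "body": {"plan": [{"dx":0.9,"dy":-0.3,"dz":0,"yaw":0,"hand":45}]}}

```text
t: 6.37
tcp_pos: [564.7, -81.5, 45.1]
tcp_rot: [[-0.947, 0.321, -0.006], [0.321, 0.947, 0.002], [0.006, -0.0, -1.0]]
force: [-7.9, 2.6, 8.5]
gripper_width: 0.522
```

Emit:
{"method": "send_rows", "body": {"plan": [{"dx":0.9,"dy":-0.3,"dz":0,"yaw":0,"hand":45}]}}

```text
t: 6.45
tcp_pos: [564.8, -81.5, 45.1]
tcp_rot: [[-0.947, 0.322, -0.008], [0.322, 0.947, 0.003], [0.009, -0.0, -1.0]]
force: [-14.2, 4.6, 13.5]
gripper_width: 0.526
```

```bash
python3 snap.py 7
```

```text
6.45 [564.8 -81.5  45.1] dock [-24.   27.9  45.1] [ 0.322  0.947 -0.   ] [-14.2   4.6  13.5] 0.5264649059037109
```

View pics/s7.png

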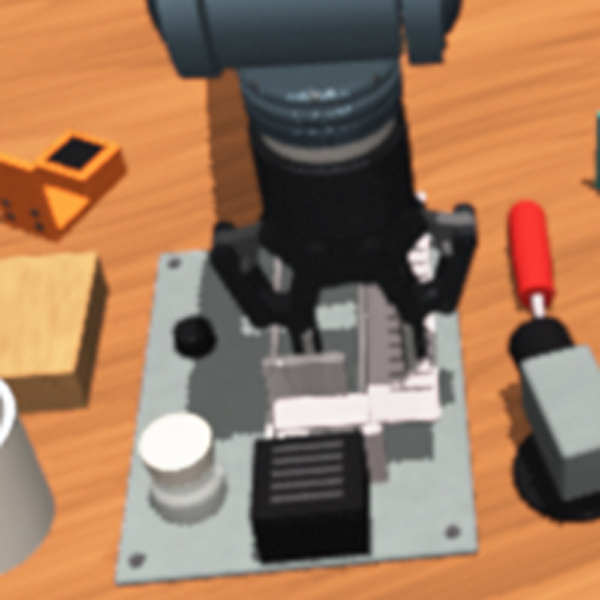

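At TCP dock x = -24 the tool stopped and the push force jumped from 8 to 15 N, right where home was predicted, so the module is against the end wall. I'll ease back with the bar still held, then look.

Emit:
{"method": "send_rows", "body": {"plan": [{"dx":-0.9,"dy":0.3,"dz":0,"yaw":0,"hand":45},{"dx":-2.8,"dy":1.0,"dz":0,"yaw":0,"hand":45},{"dx":-5.7,"dy":1.9,"dz":0,"yaw":0,"hand":45},{"dx":-9.5,"dy":3.2,"dz":0,"yaw":0,"hand":45},{"dx":-9.5,"dy":3.2,"dz":0,"yaw":0,"hand":45}]}}

```text
t: 6.97
tcp_pos: [560.4, -80.4, 47.4]
tcp_rot: [[-0.947, 0.322, 0.006], [0.322, 0.947, -0.002], [-0.007, -0.0, -1.0]]
force: [2.3, -0.1, 6.3]
gripper_width: 0.529
```

```bash
python3 snap.py 8
python3 - <<'E'
import cv2
a=[cv2.resize(cv2.imread(f'pics/scene{k}.png')[250:310,215:295],None,fx=5,fy=5,interpolation=cv2.INTER_NEAREST) for k in(7,8)]
cv2.imwrite('pics/cmp8.png',cv2.hconcat(a))
E
```

```text
6.9667 [560.4 -80.4  47.4] dock [-28.5  27.5  47.4] [ 0.322  0.947 -0.   ] [ 2.3 -0.1  6.3] 0.5287391271801196
```

View pics/cmp8.png

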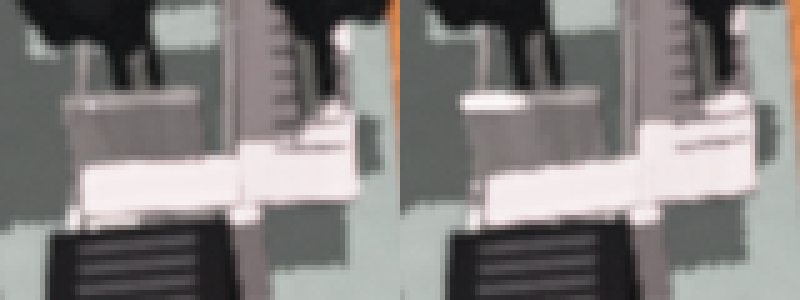

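Run:
```python
from h import *
for x0 in(-12,-14,-16,-18):
  for dx in(0,6): print(x0,dx,[((proj('scene',np.r_[W(x0+dx,y),70])-[215,250]+.5)*5).round(0).tolist() for y in(22,-22)])
print('initial'); 
for dx in(0,6): print([((proj('scene',np.r_[W(-99+dx,y),70])-[215,220]+.5)*7).round(0).tolist() for y in(22,-22)])
```

```text
-12 0 [[201.0, 84.0], [64.0, 96.0]]
-12 6 [[201.0, 98.0], [63.0, 109.0]]
-14 0 [[201.0, 80.0], [64.0, 91.0]]
-14 6 [[201.0, 93.0], [63.0, 105.0]]
-16 0 [[201.0, 75.0], [64.0, 86.0]]
-16 6 [[201.0, 89.0], [63.0, 100.0]]
-18 0 [[201.0, 71.0], [64.0, 82.0]]
-18 6 [[201.0, 84.0], [64.0, 96.0]]
initial
[[280.0, 72.0], [103.0, 86.0]]
[[280.0, 88.0], [102.0, 102.0]]
```

The panel's top band matches dock x ≈ -12 to -13. To seat it after easing back, I'll push again gently to just short of the earlier maximum, and then back off.

Emit:
{"method": "send_rows", "body": {"plan": [{"dx":3.8,"dy":-1.3,"dz":0,"yaw":0,"hand":45},{"dx":6.6,"dy":-2.2,"dz":0,"yaw":0,"hand":45},{"dx":8.0,"dy":-2.7,"dz":0,"yaw":0,"hand":45},{"dx":8.7,"dy":-3.0,"dz":0,"yaw":0,"hand":45},{"dx":8.7,"dy":-3.0,"dz":0,"yaw":0,"hand":45}]}}

```text
t: 7.48
tcp_pos: [564.7, -81.7, 45.7]
tcp_rot: [[-0.947, 0.322, -0.007], [0.322, 0.947, 0.002], [0.007, -0.0, -1.0]]
force: [-10.3, 2.9, 13.1]
gripper_width: 0.529
```

Contact is at the same spot (TCP x = 564.7), so the module is seated. Now I back off along the bar, then lift away.

Emit:
{"method": "send_rows", "body": {"plan": [{"dx":-0.9,"dy":0.3,"dz":0,"yaw":0,"hand":45},{"dx":-2.8,"dy":1.0,"dz":0,"yaw":0,"hand":45},{"dx":-6.6,"dy":2.2,"dz":0,"yaw":0,"hand":45},{"dx":-11.4,"dy":3.9,"dz":0,"yaw":0,"hand":45},{"dx":-15.1,"dy":5.2,"dz":0,"yaw":0,"hand":45},{"dx":-15.1,"dy":5.2,"dz":0,"yaw":0,"hand":45}]}}

```text
t: 7.98
tcp_pos: [553.9, -78.3, 47.4]
tcp_rot: [[-0.947, 0.322, 0.006], [0.322, 0.947, -0.002], [-0.007, -0.0, -1.0]]
force: [2.4, -0.6, 6.1]
gripper_width: 0.528
```

Emit:
{"method": "send_rows", "body": {"plan": [{"dx":0,"dy":0,"dz":15,"yaw":0,"hand":45},{"dx":0,"dy":0,"dz":45,"yaw":0,"hand":45},{"dx":0,"dy":0,"dz":85,"yaw":0,"hand":45},{"dx":-30,"dy":10,"dz":110,"yaw":0,"hand":45},{"dx":-65,"dy":22,"dz":120,"yaw":0,"hand":45},{"dx":-95,"dy":40,"dz":130,"yaw":0,"hand":45},{"dx":-110,"dy":78,"dz":130,"yaw":0,"hand":45},{"dx":-110,"dy":118,"dz":130,"yaw":0,"hand":45},{"dx":-110,"dy":158,"dz":130,"yaw":0,"hand":45},{"dx":-110,"dy":198,"dz":130,"yaw":0,"hand":45}]}}

```text
t: 8.82
tcp_pos: [441.1, 122.2, 175.7]
tcp_rot: [[-0.946, 0.323, 0.001], [0.323, 0.946, -0.0], [-0.001, -0.0, -1.0]]
force: [0.4, 0.1, 0.3]
gripper_width: 0.529
```

Emit:
{"method": "send_rows", "body": {"plan": [{"dx":0,"dy":40,"dz":0,"yaw":0,"hand":45},{"dx":0,"dy":80,"dz":0,"yaw":0,"hand":45},{"dx":0,"dy":120,"dz":0,"yaw":0,"hand":45},{"dx":0,"dy":160,"dz":0,"yaw":0,"hand":45},{"dx":0,"dy":160,"dz":0,"yaw":0,"hand":45}]}}

```text
t: 9.23
tcp_pos: [440.8, 285.9, 175.4]
tcp_rot: [[-0.949, 0.316, 0.0], [0.316, 0.949, 0.002], [0.0, 0.002, -1.0]]
force: [0.5, -0.0, 0.4]
gripper_width: 0.525
```

```bash
python3 snap.py 9
```

```text
9.2333 [440.8 285.9 175.4] dock [-259.7  335.8  175.4] [0.316 0.949 0.002] [ 0.5 -0.   0.4] 0.5249718613764979
```

View pics/s9.png

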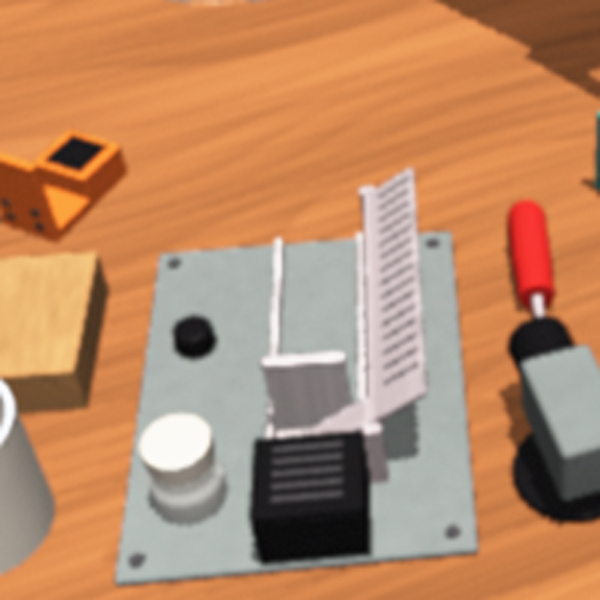

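View pics/t9.png

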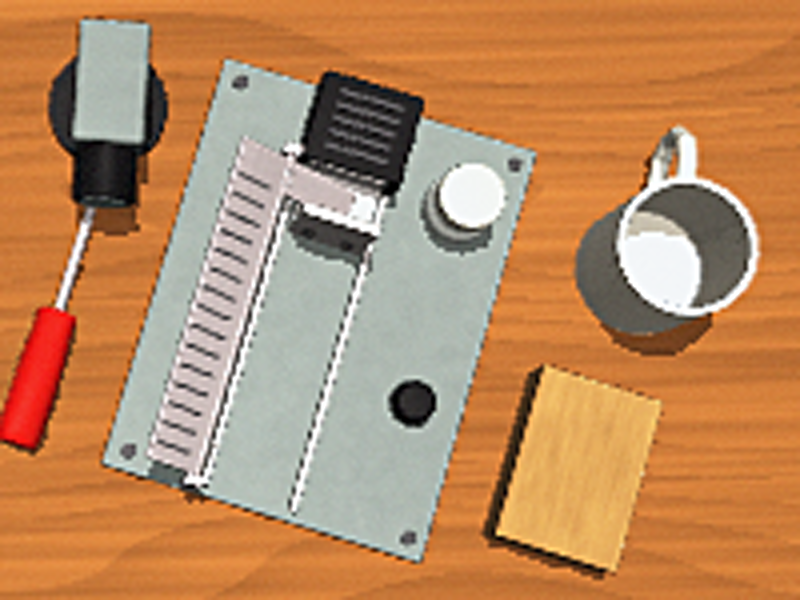

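The flap is shut again: the bar edge is back at crop (427,393), as at the start. The module is under it with its panel upright, and the bystanders look unmoved. I'll do one numeric check of the module's travel and of scene changes elsewhere.

Run:
```python
from h import *
a=cv2.imread('pics/top0.png')
b=cv2.imread('pics/top9.png')
cv2.imwrite('pics/m9.png',cv2.hconcat([cv2.resize(b[200:235,365:405],None,fx=10,fy=10,interpolation=cv2.INTER_NEAREST),cv2.resize(cv2.imread('pics/scene9.png')[260:300,220:260],None,fx=9,fy=9,interpolation=cv2.INTER_NEAREST)[:350]]))
d=cv2.absdiff(a,b).max(2)>40
n,l,st,c=cv2.connectedComponentsWithStats(d.astype(np.uint8))
print([s.tolist() for s in st[1:] if s[4]>12])
for x in(-10,-12,-14,-16):print(x,[(proj('top',np.r_[W(x,y),70])-[365,200]+.5)*10 for y in(22,-22)])
```

```text
[[361, 209, 34, 59, 1001], [49, 226, 263, 254, 35659], [0, 390, 28, 32, 617], [358, 456, 16, 10, 55]]
-10 [array([104.01510734, 163.0031005 ]), array([297.83281458, 221.78280318])]
-12 [array([101.45571943, 171.60798959]), array([295.31491916, 230.41497858])]
-14 [array([ 98.89513134, 180.21691375]), array([292.79584119, 239.0512082 ])]
-16 [array([ 96.33334225, 188.82987581]), array([290.27557981, 247.69149487])]
```

View pics/m9.png

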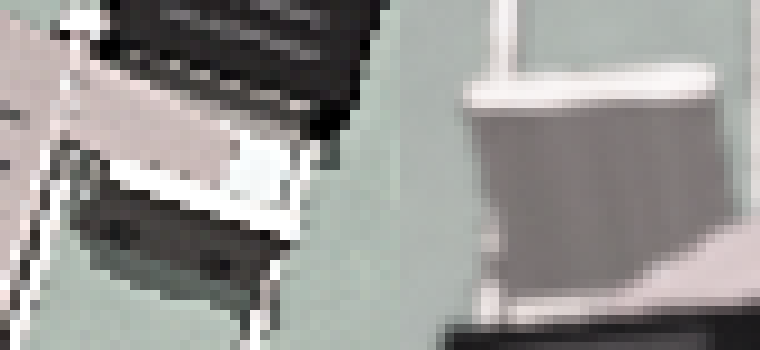

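Run:
```python
from station import arm
print(arm.get_state()['t'],arm.sign_off())
```

```text
the job is handed in; nothing more can be done
9.3333 None
```

The module is loaded and the flap has sprung shut into its notch. I handed the job in at t ≈ 9.3 s of the 42 s allowed. With one fingertip I pressed the bar until the flap was at about 0.57 rad. With the other I pushed the module about 87 mm along the lane to the end wall. Then I backed off along the bar and lifted clear.

**Last checks**
- **Module home:** end contact was felt twice at the same spot (TCP x ≈ 564.7–564.8 mm), the first time as a push-force jump from 8 to 15 N. In the final pictures the panel's outer face is at dock x ≈ -11.5 to -13.5, where home is -12.
- **Flap shut:** the bar's edge is back at its starting pixel, with the flap resting in the notch.
- **Things standing around:** comparing the top view before and after, only the module and the arm with its shadow had changed.
- **Robot clear:** the wrist force read about 0.6 N, so nothing was being touched.

**What disagreed or failed**
- **Camera disagreement:** the two cameras differed by about 4–5 mm on the dock's x position. I used the average, and the contact force settled where home is.
- **Refused moves:** two early move calls were refused because the rows left out the yaw value. I resent them with it.
- **Possible tilt:** the upward force rose to 13 N at both end contacts, so the panel may have been slightly loaded upward there. It stands upright in the final pictures.

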